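Snap the lid onto an ointment tub and keep it pressed

TASK

The small ointment tub is filled and still open: set its own small lid level on its rim, then press straight down on the middle of the lid until it gives with a snap and sits fully home. Finish while still pressing the lid down firmly, without letting up, so that the seal inside it takes. Leave the tub standing upright where it is, and do not disturb the other things on the counter.

Things in the scene. Friction and masses are not known exactly. Their poses are not given: they have to be found in the camera images.
- lid_center (a point): the loose small lid: white plastic, round, 60 mm across, 19 mm high, about 20 g, lying closed side up on the counter. This point is on its axis half-way up (9.5 mm over its lower edge); z is up through its top. Grip it across the skirt at any turn. The top is 3 mm thick; under it the skirt is hollow, with an inner rib 48 mm across at its lower edge. Not the wide 93 mm lid.
- lid_top (a point): the middle of the small lid's flat top, 9.5 mm above lid_center: the place to press. Set on the tub, the lid rests on its springy bead and holds there against 3 N. Pressed straight down, its resistance climbs to a peak of about 6 to 12 N within 3 mm, then drops suddenly. Pressed off its middle one side may give first: press on, up to 18 N, until it is level on its hard stop, 8 mm below where it rested.
- tub_rim (a point): centre of the rim of the open small tub, 62 mm above its underside; z is up. The rim is 39 mm across; from it the neck widens as a cone to 46 mm at 4 mm below and guides the lid. Round the neck, 8.5 mm below the rim, is the springy bead, 52 mm across. Lid resting on the bead: lid_center 2.5 mm above this point. Lid fully home on the tub's shoulder: lid_center 5.7 mm below this point.
- tub: the open small tub: white plastic, body 59 mm across up to its shoulder at 47 mm, then the neck; origin at the centre of its underside. About 0.16 kg, loose on the smooth counter (friction about 0.3): it slides or tips if pushed sideways.
- closed_tub: a twin of the small tub that is already closed: 66 mm tall, 60 mm across; origin at the centre of its underside. Leave alone.
- big_lid: the wide lid of another tub, 93 mm across, 18 mm high, flat on the counter; origin at the centre of its underside. Leave alone.
- big_tub: wide open empty white tub, 89 mm across, 86 mm tall; origin at the centre of its underside. Leave alone.
- amber_jar: brown glass jar with black screw cap, 60 mm across, 116 mm tall; origin at the centre of its underside. Leave alone.
- white_bottle: white plastic bottle with red cap, 76 mm across, 150 mm tall; origin at the centre of its underside. Leave alone.
- beaker: small glass beaker, 54 mm across, 72 mm tall; origin at the centre of its underside. Leave alone.
- spatula: flat steel spatula, 190 mm long (along its x), 16 mm wide, 4 mm thick, lying on the counter; origin at the middle of its underside. Leave alone.

How it is judged:
On the way, in this order (a step that is already met when the one before it is completed fails the run):
1. the lid rests level on the tub's rim, not yet pressed home (z of lid_center in the frame of tub_rim between 0 and 0.007 m and horizontal distance between lid_center and tub_rim below 0.004 m and angle between lid_center's own z axis and vertical below 0.12 rad and contact force between lid and tub above 0.05 N), for 0.1 s.
2. the lid has snapped down all round (z of lid_center in the frame of tub_rim below -0.0045 m and horizontal distance between lid_center and tub_rim below 0.003 m and angle between the z axis of lid_center and the z axis of tub_rim, either way round below 0.06 rad), for 0.1 s.
At the end, for the whole second after the job is handed in: through the last second the small lid is snapped home on the small tub (within 1.2 mm of its full depth, centred within 3 mm, level within 0.06 rad) and the robot still presses it down onto the tub with more than 4 N; the tub stands upright on the counter within 40 mm of where it was (all of step 2 and contact force between any of the fingers, the arm and lid above 4 N and contact force between lid and tub above 4 N and angle between tub_rim's own z axis and vertical below 0.05 rad and height (world z) of tub_rim between 0.058 and 0.066 m and distance of tub_rim from where it was at the start of the episode below 0.04 m); the arm keeps its last pose, push and grip.
It fails at once if another thing on the counter is disturbed (moved by more than 25 mm) (distance of any of closed_tub, big_lid, big_tub, amber_jar, white_bottle, beaker, spatula from where it was at the start of the episode above 0.025 m).
It fails at once if the tub is knocked over (angle between tub_rim's own z axis and vertical above 0.35 rad).
It also fails if it takes over 64 s, if anything falls off the work surface, if the arm or the gripper's body presses on something with over 40 N, if the wrist force passes 120 N, or if a joint passes its speed limit or range.

ROBOT

A 6-joint arm with a two-finger parallel gripper is mounted at the origin on the work surface. World frame = base frame: x ahead of the robot, y to its left, z up, the work surface at z = 0. Lengths are in m, angles in rad, forces in N, time in s.
With the tool pointing down it reaches from about 0.275 to 0.775 m from the base axis. Payload 14.6 kg.
Tool frame: the origin (TCP) lies midway between the tips of the shut fingers; the grasp point (between the pads) lies 19 mm behind it (grip_point_offset is the distance from the TCP to the grasp point, in m); z points along the fingers, y is the line along which they close (so a half turn about z gives the same grasp; the last joint's range is limited). The gripper opens to 85 mm and grips with 20 to 120 N. Pads are 22 mm wide; open, the fingers measure 114 mm over their backs; the gripper's body (76 mm by 85 mm) begins 54 mm behind the grasp point. The pads swing forward as they close: fully open they stand 13 mm farther back than shut.
Start: joints at [-1.418, 0.263, -0.048, 1.259, 0, 1.415], TCP at [0.159, -0.5, 0.231] pointing down, gripper open.
Joint ranges: [-2.65, 2.65], [-0.89, 1.7], [-1.18, 1.37], [-2.13, 2.11], [-1.35, 1.29], [-3.14, 3.14]. Speed limits (rad/s): [1.89, 1.89, 2.57, 2.79, 3.14, 3.14].

INTERFACE

Orientations are given as a unit quaternion [x, y, z, w].
In Python, from bench import read_state, get_image, finish_job, grip_point_offset gives the robot as it stands.
- The arm moves only by the tool drive_tool, never from a script. Its argument "plan" is a list of rows, each a list of 2 entries, a list of its own where there are three numbers: the shift along the tool's x, y, z normalised to -1 to 1, where 1 is 60 mm, then the turn about the tool's z normalised to -1 to 1, where 1 is 6 degrees. A call has 1 to 20 rows; each row shifts and turns the commanded pose from where the row before left it, along the tool's axes as they then stand; what a row does not reach is not made up. A row lasts 1/8 s, in which the tool goes at most 62.5 mm and 10.7 degrees, less where a joint would pass 70% of its speed; a pose out of reach is approached as far as the arm can. A call with a number of a shift or a turn outside -1 to 1 is refused whole. A call with a gripper value outside its range is refused whole. "hand" is the closure, from 0 (fully open) to 1 (shut), set as the call begins (left out, the last holds). The fingers move at their own pace and stop on an object; the grip force is fixed at half the most. Time passes only in rows, so rows that do not move let the fingers close. It gives the time, the measured TCP pose, the force, the opening and the grip force at its end, in the units of the state.
- read_state(): the state, without advancing time (a new reading comes with each control period).
- get_image(name): name is "scene" or "top" or "wrist"; returns a dict with "color" (400x640x3 uint8, red, green, blue), "intrinsics" (3x3 intrinsics, pixels), "origin" and "rotation" of the camera in the world; the wrist camera has in their place "mount" (4x4, takes a point from camera to tool coordinates, whose origin is the TCP and whose axes are the flange's). Camera axes: x right, y down, z forward; pixel columns grow to the right and rows downward; lengths in m; the calibration is good to about 2 mm. The wrist camera is an equidistant fisheye: a pixel r from the principal point sees the ray r / f radians off the axis. A picture is of the moment at which its call begins: read the wrist's pose just before it. There is no depth.
- finish_job(): hands the job in; it is judged then, once.
The state is a dict: "clock": time; "joint_positions": joint angles; "qvel": joint speeds; "tau": joint torques, N m; "eef_pos": TCP position; "eef_rot": TCP orientation; "force": force on the tool from outside, world axes, zero at the start; "moment": the same for the moment, N m; "finger_gap": opening from 0.0 (shut) to 1.0 (fully open); "grip_force": force on a finger pad.
Only numpy, scipy, OpenCV 4.12 (cv2) and the standard library are available. Lean on these libraries where they do the work, as an engineer would, in place of code of your own. Each camera call takes 0.05 s, during which the arm holds its last target. There are 200 camera calls.

## Working session

There is one attempt and no reset: what is moved stays moved. The work goes in short steps, Python scripts to look and compute and a tool call to move; the robot and the scene stay as the last step left them, time stands still between calls to the robot, and variables do not carry over. Pictures are saved under pics/ and viewed, at most 10 in all, crops included, and the job is handed in when it is done.

Besides the shell and the picture viewer there is one more tool, called as name(argument=value, ...), one argument or row to a line, values as JSON. drive_tool: Moves the arm, as the interface text tells. Its arguments: {"type":"object","properties":{"plan":{"type":"array","items":{"type":"array"}},"hand":{"type":"number"}},"required":["plan"]}

```bash
mkdir -p pics; python3 - <<'E'
from bench import *
import cv2,json
s=read_state();print(s, grip_point_offset)
for n in("top","scene"):
    d=get_image(n);cv2.imwrite(f"pics/{n}0.png",d["color"][:,:,::-1]);print(n,d["intrinsics"],d["origin"],d["rotation"])
d=get_image("wrist");print(d["intrinsics"],d["mount"])
E
```

```text
{'clock': 0.0, 'joint_positions': array([-1.41831396e+00,  2.63548162e-01, -4.89302420e-02,  1.25940598e+00,
       -1.13009786e-05,  1.41550331e+00]), 'qvel': array([-0.00029983,  0.00069322,  0.00250797,  0.00168013,  0.00127703,
       -0.000514  ]), 'tau': array([ 8.67585368e-04, -6.37621880e+01,  3.84561181e+01,  1.35771945e-02,
        1.19998100e-05,  1.90481512e-05]), 'eef_pos': array([ 0.15899656, -0.50005845,  0.23081447]), 'eef_rot': array([ 9.88182491e-01,  1.53281014e-01, -4.88594710e-06, -5.44034661e-04]), 'force': array([ 0.09292076,  0.15092468, -0.48638402]), 'moment': array([ 0.01265963,  0.05228375, -0.01412758]), 'grip_force': 0.0, 'finger_gap': 1.0004939450980963} 0.0187
top [[508.0155572    0.         319.94524756]
 [  0.         508.0155572  204.48884944]
 [  0.           0.           1.        ]] [0.48885086 0.00996791 1.36689208] [ 0.70960859 -0.70392492  0.02544483 -0.01726008]
scene [[468.40457235   0.         314.85478385]
 [  0.         468.40457235 203.44820117]
 [  0.           0.           1.        ]] [1.44475115 0.04730506 0.81025717] [ 0.63204309  0.65103695 -0.30775458 -0.28628576]
[[309.70691629   0.         320.06793227]
 [  0.         309.70691629 201.34190347]
 [  0.           0.           1.        ]] [[ 8.26580057e-04 -9.65287509e-01 -2.61188328e-01  6.63493412e-02]
 [ 9.99999168e-01  1.05644914e-03 -7.39687684e-04 -5.09795006e-04]
 [ 9.89943466e-04 -2.61187499e-01  9.65287579e-01 -1.42785110e-01]
 [ 0.00000000e+00  0.00000000e+00  0.00000000e+00  1.00000000e+00]]
```

View pics/top0.png

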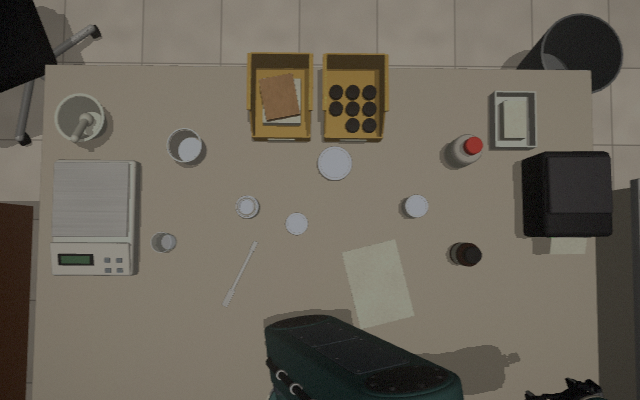

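View pics/scene0.png

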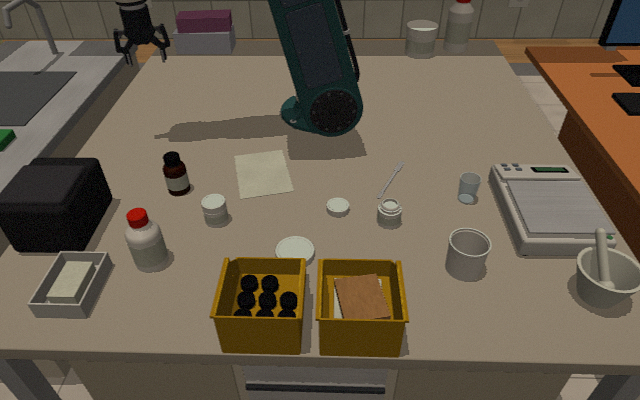

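The top view shows the small lid at (297,224), the open tub at (247,207), the closed twin at (416,206) and the big lid at (334,163). The scene view agrees, with the lid at (338,207) and the tub at (390,213).

```bash
cat > h.py <<'E'
import numpy as np,cv2
from scipy.spatial.transform import Rotation as R
from bench import *
def ray_plane(o,v,z): return o+v*((z-o[2])/v[2])
def px(d,u,v,z,s=None):
    K=d["intrinsics"];x=(u-K[0,2])/K[0,0];y=(v-K[1,2])/K[1,1]
    if "mount" in d:
        r=np.hypot(x,y);c=np.array([x/r*np.sin(r),y/r*np.sin(r),np.cos(r)]) if r>0 else np.array([0,0,1.])
        T=R.from_quat(s["eef_rot"]).as_matrix();M=d["mount"]
        return ray_plane(s["eef_pos"]+T@M[:3,3],T@M[:3,:3]@c,z)
    return ray_plane(np.array(d["origin"]),R.from_quat(d["rotation"]).apply([x,y,1]),z)
def project(d,P,s):
    T=R.from_quat(s["eef_rot"]).as_matrix();M=d["mount"];K=d["intrinsics"]
    c=((P-s["eef_pos"])@T-M[:3,3])@M[:3,:3]
    th=np.arctan2(np.hypot(c[:,0],c[:,1]),c[:,2]);ph=np.arctan2(c[:,1],c[:,0])
    return np.c_[K[0,2]+K[0,0]*th*np.cos(ph),K[1,2]+K[1,1]*th*np.sin(ph)]
def rel(s,p):  # world point in tool coordinates
    return R.from_quat(s["eef_rot"]).inv().apply(np.array(p)-s["eef_pos"])
E
python3 - <<'E'
from h import *
d=get_image("top");s=read_state()
im=d["color"]
for n,u,v,z in(("lid",297,224,.019),("tub",247,207,.062)):
    p=px(d,u,v,z);print(n,p,np.hypot(*p[:2]),rel(s,p))
print(R.from_quat(s["eef_rot"]).as_matrix())
cv2.imwrite("pics/topc.png",cv2.resize(im[180:250,210:330],None,fx=6,fy=6,interpolation=cv2.INTER_CUBIC)[:,:,::-1])
E
```

```text
lid [0.51811106 0.05509685 0.019     ] 0.5210323765342716 [ 0.51040224 -0.42026826  0.21234277]
tub [0.55979579 0.18246487 0.062     ] 0.5887824315329727 [ 0.58871962 -0.52904934  0.16942082]
[[ 9.53007703e-01  3.02946060e-01 -5.73279015e-05]
 [ 3.02946035e-01 -9.53007503e-01  6.31474824e-04]
 [ 1.36668890e-04 -6.19167632e-04 -9.99999799e-01]]
```

View pics/topc.png

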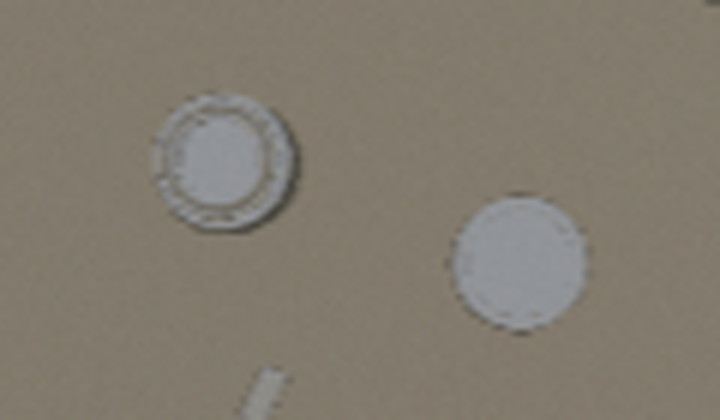

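The crop puts the lid centre at full-image pixel (296.7,223.8) and the tub rim at (246.7,206.8), so both match the positions used. I'll turn the wrist first so that joint 6 stays clear of its range limit.

drive_tool(
  plan=[
    [[0,0,0],-1],
    [[0,0,0],-1],
    [[0,0,0],-1],
    [[0,0,0],-1],
    [[0,0,0],-1],
    [[0,0,0],-1],
    [[0,0,0],-1],
    [[0,0,0],-1],
    [[0,0,0],-1],
    [[0,0,0],-1],
  ],
  hand=0,
)

```text
clock: 1.45
eef_pos: [0.159, -0.5002, 0.2311]
eef_rot: [0.778, 0.628, 0.0, -0.0]
force: [-0.3, 0.2, 0.5]
finger_gap: 0.997
grip_force: 0.0
```

```bash
python3 - <<'E'
from h import *
s=read_state();print(s["eef_pos"],s["joint_positions"],rel(s,[.518,.055,.019]),rel(s,[.56,.1825,.062]))
E
```

```text
[ 0.1590234  -0.50022114  0.23112841] [-1.41831506e+00  2.63220513e-01 -4.85378294e-02  1.25941524e+00
 -2.93855361e-06  3.64821696e-01] [0.61833022 0.23393133 0.21231356] [0.75183314 0.24811171 0.16935852]
```

drive_tool(
  plan=[
    [[0.736,0.278,0],0],
    [[0.736,0.278,0],0],
    [[0.736,0.278,0],0],
    [[0.736,0.278,0],0],
    [[0.736,0.278,0],0],
    [[0.736,0.278,0],0],
    [[0.736,0.278,0],0],
    [[0.736,0.278,0],0],
    [[0.736,0.278,0],0],
    [[0.736,0.278,0],0],
    [[0.736,0.278,0],0],
    [[0.736,0.278,0],0],
    [[0.736,0.278,0],0],
    [[0.736,0.278,0],0],
    [[0,0,0.8],0],
    [[0,0,0.6],0],
    [[0,0,0],0],
    [[0,0,0],0],
  ],
)

```text
clock: 3.7
eef_pos: [0.5201, 0.0535, 0.1486]
eef_rot: [0.779, 0.627, 0.0, 0.0]
force: [0.6, -0.6, -0.0]
finger_gap: 1.002
grip_force: 0.0
```

```bash
python3 - <<'E'
from h import *
s=read_state();d=get_image("wrist");im=d["color"][:,:,::-1].copy()
print(s["eef_pos"],s["joint_positions"])
np.savez("pics/w1.npz",im=im)
t=np.linspace(0,2*np.pi,60)
for c,r in(([.518,.055,.019],.03),([.56,.1825,.062],.0195),([.56,.1825,.047],.0295)):
    P=np.c_[c[0]+r*np.cos(t),c[1]+r*np.sin(t),np.full(60,c[2])]
    for u,v in project(d,P,s):
        if 0<=u<640 and 0<=v<400: im[int(v),int(u)]=(0,0,255)
    print(project(d,np.array([c]),s))
cv2.imwrite("pics/w1.png",im)
E
```

```text
[0.52010716 0.05345862 0.14863657] [-5.35342097e-02  2.98233211e-01 -2.28412702e-01  1.04285525e+00
  4.29640395e-05  1.73320640e+00]
[[317.27794495 192.94358296]]
[[335.4737043   30.73682383]]
[[334.54221818  35.92260524]]
```

View pics/w1.png

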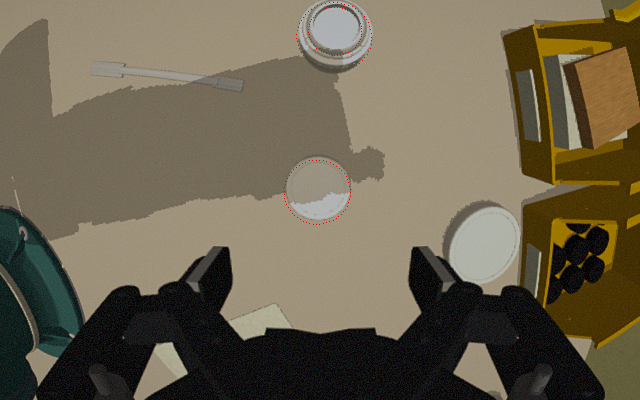

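The fisheye view shows the lid at (318,190) and the tub rim at (335,28). Both projected circles lie on their outlines to about 1 px, so I'll descend to the lid.

drive_tool(
  plan=[
    [[0.023,-0.036,0.6],0],
    [[0,0,0.7],0],
    [[0,0,0.6],0],
    [[0,0,0.35],0],
    [[0,0,0.18],0],
    [[0,0,0],0],
    [[0,0,0],0],
    [[0,0,0],0],
  ],
)

```text
clock: 4.75
eef_pos: [0.5183, 0.0554, 0.0023]
eef_rot: [0.779, 0.627, 0.001, 0.0]
force: [0.5, 0.4, 1.1]
finger_gap: 1.004
grip_force: 0.0
```

```bash
python3 - <<'E'
from h import *
s=read_state();d=get_image("wrist")
print(s["eef_pos"],s["force"],rel(s,[.5183,.0553,.0]))
cv2.imwrite("pics/w2.png",d["color"][:,:,::-1])
E
```

```text
[0.51827613 0.05536105 0.00230023] [0.48859441 0.35359522 1.10633582] [-5.50779324e-05  3.33296666e-05  2.30026171e-03]
```

View pics/w2.png

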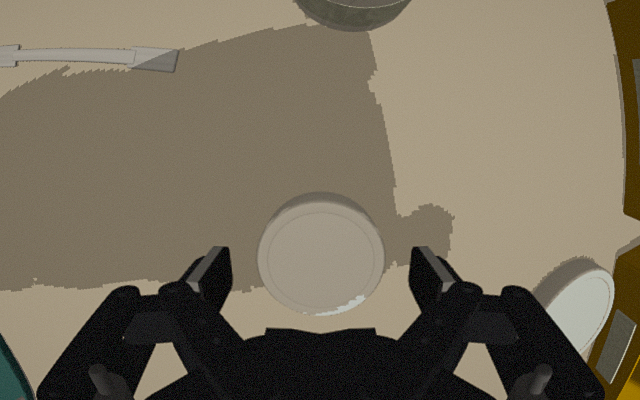

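The lid centre, near (321,254), lies midway between the finger tips at u = 231 and 411. I'll close the fingers.

drive_tool(
  plan=[
    [[0,0,0],0],
    [[0,0,0],0],
    [[0,0,0],0],
    [[0,0,0],0],
    [[0,0,0],0],
    [[0,0,0],0],
    [[0,0,0],0],
    [[0,0,0],0],
  ],
  hand=1,
)

```text
clock: 5.8
eef_pos: [0.5178, 0.0554, 0.002]
eef_rot: [0.779, 0.627, 0.0, 0.0]
force: [-2.9, -0.1, 11.6]
finger_gap: 0.674
grip_force: 62.0
```

Gripped, at opening 0.674 and 62 N. I'll lift it slowly at first.

drive_tool(
  plan=[
    [[0,0,-0.05],0],
    [[0,0,-0.2],0],
    [[0,0,-0.5],0],
    [[0,0,-0.6],0],
    [[0,0,-0.5],0],
    [[0,0,0],0],
    [[0,0,0],0],
  ],
)

```text
clock: 6.68
eef_pos: [0.5175, 0.0554, 0.1123]
eef_rot: [0.779, 0.627, -0.0, -0.0]
force: [-0.0, 0.5, -0.4]
finger_gap: 0.676
grip_force: 64.0
```

```bash
python3 - <<'E'
from h import *
s=read_state();d=get_image("wrist");im=d["color"][:,:,::-1].copy()
print(s["eef_pos"],s["force"],s["finger_gap"],rel(s,[.56,.1825,.062]))
t=np.linspace(0,2*np.pi,90)
for dz in(.019,):
    P=np.c_[s["eef_pos"][0]+.03*np.cos(t),s["eef_pos"][1]+.03*np.sin(t),np.full(90,s["eef_pos"][2]-.002+dz)]
    for u,v in project(d,P,s): im[int(v),int(u)]=(0,0,255)
for r,z in((.0195,.062),(.0295,.047)):
    P=np.c_[.56+r*np.cos(t),.1825+r*np.sin(t),np.full(90,z)]
    for u,v in project(d,P,s):
        if 0<=u<640 and 0<=v<400: im[int(v),int(u)]=(0,0,255)
cv2.imwrite("pics/w3.png",im)
E
```

```text
[0.51746076 0.05538347 0.11226953] [-0.01475382  0.45435591 -0.38174153] 0.6764100832183817 [0.13327988 0.01434678 0.05025803]
```

View pics/w3.png

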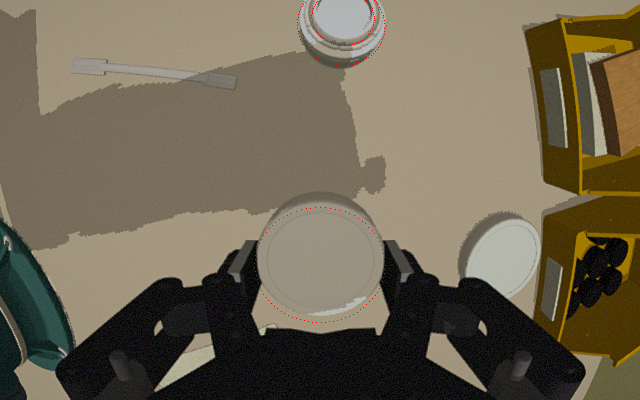

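The lid is held level: its top circle runs from u = 257 to 384 and matches the projection. The tub rim overlay at (343,15) matches too, so I'll carry the lid over the tub.

drive_tool(
  plan=[
    [[0.3,0.04,0],0],
    [[0.5,0.055,0],0],
    [[0.5,0.055,0],0],
    [[0.5,0.055,0],0],
    [[0.421,0.034,0],0],
    [[0,0,0.3],0],
    [[0,0,0.25],0],
    [[0,0,0],0],
    [[0,0,0],0],
    [[0,0,0],0],
  ],
)

```text
clock: 7.98
eef_pos: [0.5606, 0.1824, 0.0801]
eef_rot: [0.779, 0.627, 0.0, 0.0]
force: [-0.5, -0.2, 0.3]
finger_gap: 0.672
grip_force: 64.0
```

```bash
python3 - <<'E'
from h import *
s=read_state()
print(s["eef_pos"],s["force"],s["joint_positions"],rel(s,[.56,.1825,.062]))
d=get_image("scene");cv2.imwrite("pics/s2.png",cv2.resize(d["color"][170:240,350:430],None,fx=7,fy=7,interpolation=cv2.INTER_CUBIC)[:,:,::-1])
E
```

```text
[0.56061183 0.18240054 0.08006693] [-0.49790572 -0.23676118  0.28285228] [ 1.76367702e-01  4.54252233e-01 -1.77035992e-01  9.38583761e-01
  3.16085552e-05  1.96329849e+00] [-4.09847277e-05 -6.34139447e-04  1.80663885e-02]
```

View pics/s2.png

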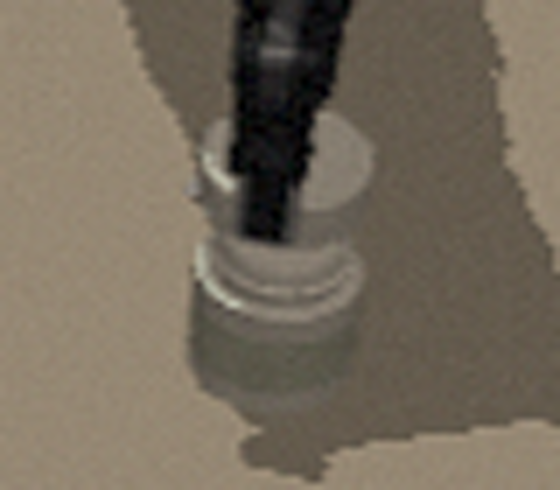

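The crop shows the lid level above the tub and centred near u = 290, with the tub near u = 278. I'll check whether perspective explains that shift.

```bash
python3 - <<'E'
from h import *
d=get_image("scene");Rm=R.from_quat(d["rotation"]).as_matrix();K=d["intrinsics"]
for P in([.56,.1825,.097],[.56,.1825,.0875],[.56,.1825,.047],[.56,.1825,.02]):
    c=Rm.T@(np.array(P)-d["origin"]);p=K@c/c[2];print(P,(p[0]-350)*7,(p[1]-170)*7,468/c[2]*7*.0295)
E
```

```text
[0.56, 0.1825, 0.097] 274.9183396600373 156.63221091412072 85.52543757402557
[0.56, 0.1825, 0.0875] 272.547432212215 177.95963102840594 85.06298587852281
[0.56, 0.1825, 0.047] 262.7210474255845 266.35255279412087 83.14632383867217
[0.56, 0.1825, 0.02] 256.4124953873419 323.1009255557936 81.91582427238475
```

The predicted perspective shift equals the observed one, so the lid and tub are aligned to about 1 mm. I'll lower the lid gently.

drive_tool(
  plan=[
    [[0,0.01,0.1],0],
    [[0,0,0.1],0],
    [[0,0,0.08],0],
    [[0,0,0.03],0],
    [[0,0,0.03],0],
    [[0,0,0],0],
    [[0,0,0],0],
  ],
)

```text
clock: 8.95
eef_pos: [0.5609, 0.1823, 0.0592]
eef_rot: [0.779, 0.627, 0.0, 0.0]
force: [-0.7, 0.4, -0.4]
finger_gap: 0.679
grip_force: 64.0
```

drive_tool(
  plan=[
    [[0,-0.015,0.015],0],
    [[0,0,0.015],0],
    [[0,0,0],0],
    [[0,0,0],0],
  ],
)

```text
clock: 9.45
eef_pos: [0.56, 0.1826, 0.0573]
eef_rot: [0.779, 0.627, 0.0, -0.0]
force: [0.8, 1.7, -0.8]
finger_gap: 0.681
grip_force: 64.1
```

drive_tool(
  plan=[
    [[0,0,0.01],0],
    [[0,0,0],0],
    [[0,0,0],0],
  ],
)

```text
clock: 9.82
eef_pos: [0.5601, 0.1826, 0.0568]
eef_rot: [0.779, 0.627, 0.0, 0.0]
force: [0.3, 0.6, 3.3]
finger_gap: 0.676
grip_force: 64.5
```

There is contact at the expected height, with 3.3 N. I'll release, rise and look.

drive_tool(
  plan=[
    [[0,0,0],0],
    [[0,0,0],0],
    [[0,0,0],0],
    [[0,0,0],0],
    [[0,0,0],0],
    [[0,0,0],0],
    [[0,0,-0.1],0],
    [[0,0,-0.3],0],
    [[0,0,-0.4],0],
    [[0,0,0],0],
    [[0,0,0],0],
  ],
  hand=0,
)

```text
clock: 11.2
eef_pos: [0.5598, 0.1825, 0.1043]
eef_rot: [0.779, 0.627, -0.0, -0.0]
force: [0.5, 0.2, -0.2]
finger_gap: 0.998
grip_force: 0.0
```

```bash
python3 - <<'E'
from h import *
s=read_state();d=get_image("wrist");im=d["color"][:,:,::-1].copy()
print(s["eef_pos"],s["force"],s["finger_gap"])
t=np.linspace(0,2*np.pi,120)
P=np.c_[.56+.03*np.cos(t),.1825+.03*np.sin(t),np.full(120,.074)]
for u,v in project(d,P,s): im[int(v),int(u)]=(0,0,255)
cv2.imwrite("pics/w4.png",im)
d=get_image("scene");cv2.imwrite("pics/s3.png",cv2.resize(d["color"][170:240,350:430],None,fx=7,fy=7,interpolation=cv2.INTER_CUBIC)[:,:,::-1])
E
```

```text
[0.55977187 0.18249084 0.10429964] [ 0.48743727  0.17736033 -0.17234821] 0.9983926103274151
```

View pics/w4.png

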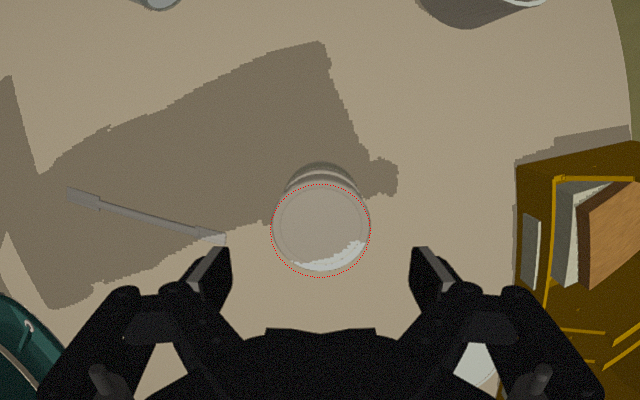

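View pics/s3.png

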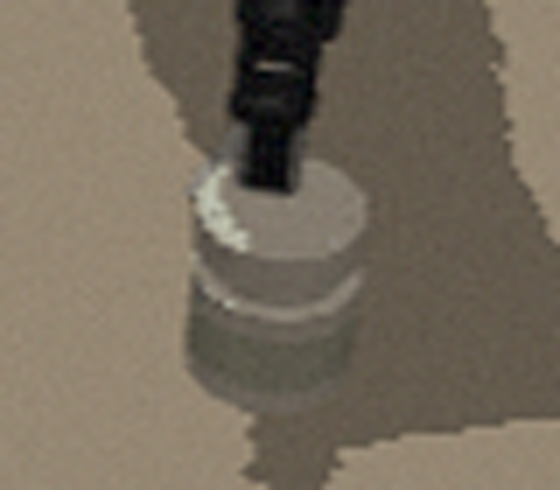

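The wrist view puts the lid centre at (321,230) on the predicted circle, and the scene crop shows the lid level on the tub with the bead gap still visible. I'll shut the fingers and come down on the middle.

drive_tool(
  plan=[
    [[0,0,0],0],
    [[0,0,0],0],
    [[0,0,0],0],
    [[0,0,0],0],
    [[0,0,0],0],
    [[0,0,0],0],
    [[0,0,0],0],
    [[0,0,0],0],
    [[0,0,0.2],0],
    [[0,0,0.15],0],
    [[0,0,0.05],0],
    [[0,0,0],0],
    [[0,0,0],0],
  ],
  hand=1,
)

```text
clock: 12.92
eef_pos: [0.5602, 0.1826, 0.0809]
eef_rot: [0.779, 0.627, 0.0, 0.0]
force: [0.3, -1.0, 0.2]
finger_gap: 0.002
grip_force: 0.0
```

drive_tool(
  plan=[
    [[0,0,0.05],0],
    [[0,0,0.03],0],
    [[0,0,0.02],0],
    [[0,0,0.015],0],
    [[0,0,0],0],
    [[0,0,0],0],
  ],
)

```text
clock: 13.68
eef_pos: [0.5601, 0.1825, 0.0739]
eef_rot: [0.779, 0.627, 0.0, 0.0]
force: [-0.6, 0.4, 1.8]
finger_gap: -0.001
grip_force: 0.7
```

drive_tool(
  plan=[
    [[0,0,0.012],0],
    [[0,0,0.012],0],
    [[0,0,0.012],0],
    [[0,0,0],0],
  ],
)

```text
clock: 14.18
eef_pos: [0.5607, 0.1826, 0.0723]
eef_rot: [0.779, 0.627, 0.001, 0.0]
force: [0.8, -0.6, 6.5]
finger_gap: -0.002
grip_force: 3.7
```

drive_tool(
  plan=[
    [[0,0,0.012],0],
    [[0,0,0.012],0],
    [[0,0,0],0],
  ],
)

```text
clock: 14.55
eef_pos: [0.56, 0.1825, 0.0702]
eef_rot: [0.779, 0.627, 0.0, 0.0]
force: [0.2, -0.4, 1.6]
finger_gap: -0.001
grip_force: 1.0
```

The force fell from 6.5 N to 1.6 N, which is the snap. I'll follow it down to the hard stop.

drive_tool(
  plan=[
    [[0,0,0.02],0],
    [[0,0,0.02],0],
    [[0,0,0.02],0],
    [[0,0,0.01],0],
    [[0,0,0],0],
    [[0,0,0],0],
  ],
)

```text
clock: 15.3
eef_pos: [0.56, 0.1825, 0.066]
eef_rot: [0.779, 0.627, 0.0, 0.0]
force: [-0.6, 0.6, 0.9]
finger_gap: -0.001
grip_force: 0.0
```

drive_tool(
  plan=[
    [[0,0,0.015],0],
    [[0,0,0.015],0],
    [[0,0,0],0],
    [[0,0,0],0],
  ],
)

```text
clock: 15.8
eef_pos: [0.5602, 0.1826, 0.0657]
eef_rot: [0.779, 0.627, 0.001, 0.0]
force: [-6.5, -2.7, 22.5]
finger_gap: -0.003
grip_force: 11.4
```

drive_tool(
  plan=[
    [[0,0,0],0],
    [[0,0,0],0],
    [[0,0,0],0],
    [[0,0,0],0],
  ],
)

```text
clock: 16.3
eef_pos: [0.5602, 0.1826, 0.0657]
eef_rot: [0.779, 0.627, 0.001, 0.0]
force: [-7.2, -2.8, 23.2]
finger_gap: 0.0
grip_force: 11.4
```

```bash
python3 - <<'E'
from h import *
s=read_state();print(s["eef_pos"],s["force"],s["moment"],s["clock"])
d=get_image("scene");cv2.imwrite("pics/s4.png",cv2.resize(d["color"][170:240,350:430],None,fx=7,fy=7,interpolation=cv2.INTER_CUBIC)[:,:,::-1])
E
```

```text
[0.56018762 0.18257324 0.06571169] [-7.16672502 -2.84880008 23.24308757] [-0.3999382   1.48216229  0.00321181] 16.3
```

View pics/s4.png

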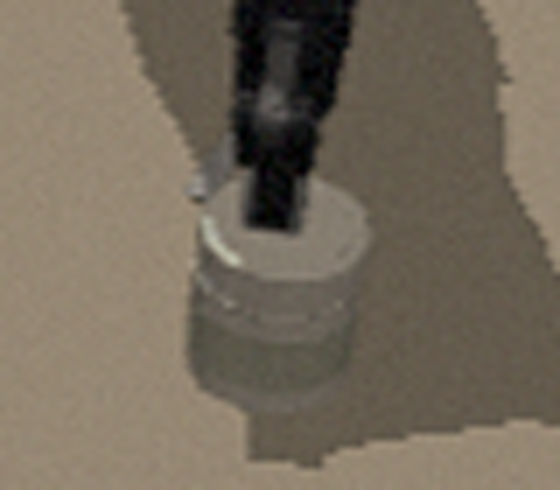

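The crop shows the lid seated level on the shoulder. Pressing is steady at 23 N, and the TCP height of 65.7 mm matches the expected home height of 65.8 mm for the lid's top.

```bash
python3 -c "from bench import *;print(finish_job())"
```

```text
the job is handed in; nothing more can be done
None
```

The small lid is snapped fully home and level on its tub, and I handed the job in with the arm still pressing at about 23 N; the tub was still upright in place and I saw nothing else disturbed, but no verdict was returned.

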